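# Reload the bag-clip loader

## Robot

A 6-joint arm with a two-finger parallel gripper is mounted at the origin on a cart in front of the work surface, level with it; the furniture and walls round the work are solid. World frame = base frame: x ahead of the robot, y to its left, z up, the work surface at z = 0. Lengths are in m, angles in rad, forces in N, time in s.
With the tool pointing down it reaches from about 0.275 to 0.975 m from the base axis. Payload 8.4 kg.
Tool frame: the origin (TCP) lies midway between the tips of the shut fingers; the grasp point (between the pads) lies 19 mm behind it; z points along the fingers, y is the line along which they close (so a half turn about z gives the same grasp; the last joint's range is limited). The gripper opens to 92 mm and grips with 3 to 60 N. Pads are 20 mm wide; open, the fingers measure 128 mm over their backs; the gripper's body (75 mm by 189 mm) begins 69 mm behind the grasp point.
Start: joints at [1.209, 0.353, 1.633, -0, 1.155, -0.002], TCP at [0.22, 0.585, 0.215] pointing down, gripper open.
Joint ranges: [-2.63, 2.63], [-0.92, 2.1], [0.06, 2.66], [-1.3, 4.44], [0, 2.69], [-3.02, 3.02]. Speed limits (rad/s): [2.22, 2.22, 2.79, 3.14, 3.14, 3.14].

## Interface

Orientations are given as a rotation vector (axis times angle).
In Python, from rig import ctrl gives the robot as it stands.
- The arm moves only by the tool carry_out, never from a script. Its argument "plan" is a list that holds one entry, the list of rows, each a list of 6 numbers: the shift along the tool's x, y, z each as a share of 800 mm, from -1 to 1, then the turn, a rotation vector about the tool's x, y, z each as a share of pi rad, from -1 to 1. A call has exactly 8 rows; each row is the pose to reach, as a shift and turn from the pose commanded when the call began, along the tool's axes at that moment, turning the shorter way round; what a row does not reach only later rows make up. A row lasts 1/12 s, in which the tool goes at most 41.7 mm and 7.16 degrees, less where a joint would pass 70% of its speed; a pose out of reach is approached as far as the arm can. A call with a number of a shift or a turn outside -1 to 1 is refused whole. A call with a gripper value outside its range is refused whole. "jaw" is the opening, from -1 (shut) to 1 (fully open), so that 0 is half open, set as the call begins (left out, the last holds). The fingers move at their own pace and stop on an object; "squeeze" is the grip in N (left out, the last holds). Time passes only in rows, so rows that repeat a pose let the fingers close, or fill a call up. It gives the time, the measured TCP pose, the force, the opening and the grip force at its end, in the units of the state.
- ctrl.sense(): the state, without advancing time (a new reading comes with each control period).
- ctrl.grab_frame(name): name is "scene" or "top"; returns (picture, depth): 384x512x3 uint8, red, green, blue; 384x512 float32, m along the optical axis (not along the pixel's ray), 0 where there is no reading.
- ctrl.get_calibration(name): a dict with "fov_y" (degrees; the focal length in pixels is half the picture's height over the tangent of half this angle, whatever the lens; pixels are square), "cx", "cy" (the principal point, pixels), "position" and "attitude" of the camera in the world. Camera axes: x right, y up, looking along -z (the intrinsics and any distortion apply to the point x, -y, -z); pixel columns grow to the right and rows downward; lengths in m; the calibration is good to about 2 mm. A picture is of the moment at which its call begins. get_calibration takes no time and is no camera call.
- ctrl.hand_in(): hands the job in; it is judged then, once.
Trained networks look in the newest picture that a camera, given by its name, has taken for a name from the list of things; names that differ only in an ending like _2 or _b are one class to them, and where a whole thing is asked for, a point or a joint stands for the part that bears it (a point fixed in the world has none). Each returns a list of dicts, best first, with "conf" (0 to 1); they miss things now and then, are a little off and sometimes report something else, mostly with a low value. They report only what shows in the picture. A call takes as long as a camera call. They do not tell look-alikes from the thing itself.
- ctrl.look_for(camera, name): "position" ([row, column] in pixels, amid what is visible of it).
- ctrl.silhouettes(camera, name): "pixels" (384x512 bool, what is visible of it) and "position" ([row, column] in pixels, amid what is visible of it).
- ctrl.landmark_of(camera, name): "position" ([row, column] in pixels: a listed point, or the origin of a listed thing).
The state is a dict: "t": time; "joint_pos": joint angles; "joint_velocities": joint speeds; "joint_efforts": joint torques, N m; "tool_pos": TCP position; "tcp_rot": TCP orientation; "force": force on the tool from outside, world axes, zero at the start; "torque": the same for the moment, N m; "width": finger opening in m; "gripper_force": force on a finger pad.
Only numpy, scipy, OpenCV 4.12 (cv2) and the standard library are available. Lean on these libraries where they do the work, as an engineer would, in place of code of your own. Each camera call takes 0.05 s, during which the arm holds its last target. There are 200 camera calls.

## Task

Reload the bag-clip loader on the counter: slide its steel cover open, load the full-length blue strip of bag clips into the channel by pushing the orange spring follower back with it, so that it lies flat on the channel floor between the follower and the black front stop, then slide the cover fully closed over it. Leave the short leftover strip and the other things on the counter where they are.

Things in the scene. Friction and masses are not known exactly. Their poses are not given: they have to be found in the camera images.
- loader: Bag-clip loader, fixed; grey base 58 (x) by 240 (y), 10 mm high. Origin: centre of its underside, z up. Open channel along y: -y front (stop), +y rear. All heights over the counter: floor 10, channel 23 wide; side walls to 20, flared out to 26 (mouth 32 wide). Front stop: black block, y -108 to -100, top 24. Loaded from above while the cover is open.
- stop_face (a point): Point on the channel floor, in its centre line, at the inner face of the front stop: loader frame (0, -100, 10) mm.
- follower_face (a point): Centre line of the front face of the orange follower, 20 mm above the channel floor; the face is 19 mm wide and reaches from the channel floor to 29.5 mm above it (39.5 mm above the counter). With the follower at rest it is 55 mm behind the stop's inner face, less than the strip's length.
- follower (a joint): How far the follower is pushed towards the rear (loader +y), m: 0 at rest, at most 0.042. Its spring pushes it to the front with 1.5 N at rest and 60 N/m more. With the full strip seated it reads 0.025.
- cover (a joint): Slide of the steel cover to the rear (loader +y), m: 0 closed, 0.112 fully open; 1.5 N friction, stays put; starts partly open. Inverted U, 48 wide, 108 mm long, over the channel; underside 50, top 54 mm above the counter. Its front edge is 6 mm in front of the stop's inner face when closed, 106 mm behind it when open.
- cover_grip (a point): Centre of the red grip fin on the cover: 14 wide (loader x), 24 long (loader y), standing from 55 to 80 mm above the counter; this point is 68 mm above the counter. Moves with the cover: loader frame (0, -32, 68) mm when closed, (0, 80, 68) mm when open.
- clip_strip: Full strip of blue plastic bag clips, a ribbed bar 18 wide (its x), 80 long (its y), 36 mm high, 40 to 80 g, standing loose on the counter. Origin: centre of its underside, z up. Both ends are alike; either may go to the front. Behind it: the black till, front about 0.65 m ahead of the robot, 0.07 m left to 0.40 m right; its tilted display (0.25 m right) starts 0.62 m ahead, 0.33 m high.
- clip_stub: Leftover piece of the same blue strip, 18 wide, 35 long (its y), 36 mm high. Origin: centre of its underside. Not to be used.
- mustard_jar: Mustard jar with a white lid, 72 across, 94 mm high; origin centre of its underside. Bystander.
- sample_dish: Grey-blue glazed dish with cheese cubes, 91 across, 22 mm high; origin centre of its underside. Bystander.
- price_stand: Little slate price card in a wooden foot, 24x70x64 mm; origin centre of its underside. Bystander.
Mind the look-alikes: they are no part of the job. What is shaped like the clip_strip but white is not meant.

How it is judged:
On the way:
1. the full strip lies in the channel, on its floor, held between follower and front stop, with the cover still open (z of clip_strip in the frame of stop_face between -0.004 and 0.004 m and x of clip_strip in the frame of stop_face between -0.004 and 0.004 m and y of clip_strip in the frame of stop_face between 0.035 and 0.045 m and angle between the y axis of clip_strip and the y axis of loader, either way round below 0.1 rad and angle between clip_strip's own z axis and vertical below 0.1 rad and value of joint follower between 0.02 and 0.03 m and value of joint cover above 0.08 m), for 0.2 s.
At the end, for the whole second after the job is handed in: The full strip rests upright on the channel floor (within 4 mm in height and sideways, 0.1 rad), its centre 40 mm behind the stop's inner face within 5 mm, the follower pushed back 20 to 30 mm by it, and the cover closed to within 5 mm (z of clip_strip in the frame of stop_face between -0.004 and 0.004 m and x of clip_strip in the frame of stop_face between -0.004 and 0.004 m and y of clip_strip in the frame of stop_face between 0.035 and 0.045 m and angle between the y axis of clip_strip and the y axis of loader, either way round below 0.1 rad and angle between clip_strip's own z axis and vertical below 0.1 rad and value of joint follower between 0.02 and 0.03 m and value of joint cover below 0.005 m and linear speed of clip_strip below 0.01 m/s); the robot touches nothing.
It fails at once if the leftover piece is moved more than 20 mm (distance of clip_stub from where it was at the start of the episode above 0.02 m).
It fails at once if a bystander is moved more than 20 mm (distance of any of mustard_jar, sample_dish, price_stand from where it was at the start of the episode above 0.02 m).
It also fails if it takes over 64 s, if anything falls off the work surface, if the arm or the gripper's body presses on something with over 40 N, if the wrist force passes 120 N, or if a joint passes its speed limit or range.

## Working session

There is one attempt and no reset: what is moved stays moved. The work goes in short steps, Python scripts to look and compute and a tool call to move; the robot and the scene stay as the last step left them, time stands still between calls to the robot, and variables do not carry over. Pictures are saved under pics/ and viewed, at most 10 in all, crops included, and the job is handed in when it is done.

Besides the shell and the picture viewer there is one more tool, called after "Emit:" by a JSON object that holds its "name" and its "arguments". carry_out: Moves the arm, as the interface text tells. Its arguments: {"type":"object","properties":{"plan":{"type":"array","items":{"type":"array","items":{"type":"array","items":{"type":"number"}}}},"jaw":{"type":"number"},"squeeze":{"type":"number"}},"required":["plan"]}

```bash
mkdir -p pics; ls
cat > h.py <<'E'
from rig import ctrl
import numpy as np, cv2
from scipy.spatial.transform import Rotation as R
def grab(n,f=None):
    p,d=ctrl.grab_frame(n)
    if f: cv2.imwrite('pics/'+f,p[:,:,::-1])
    return p,d
E
python3 - <<'E'
from h import *
for n in('scene','top'):
    print(n,ctrl.get_calibration(n))
    p,d=grab(n,n+'0.png'); np.save(n+'_d.npy',d)
print(ctrl.sense())
E
```

```text
pics
scene {'fov_y': 56.30105365792047, 'cx': 260.5012925635627, 'cy': 195.47806511747825, 'position': array([-0.01953677, -1.01809315,  0.64747793]), 'attitude': array([ 1.07508008, -0.28724305, -0.42351059])}
top {'fov_y': 56.45865035549602, 'cx': 257.6425571487962, 'cy': 194.18054378915218, 'position': array([ 0.28172728, -0.02862412,  1.30851017]), 'attitude': array([ 0.14933349, -0.1584191 , -1.53525809])}
{'t': 0.1, 'joint_pos': array([ 1.20859754e+00,  3.53566954e-01,  1.63403824e+00, -2.47016798e-05,
        1.15519606e+00, -2.36078215e-03]), 'joint_velocities': array([ 1.39791362e-03,  8.31988776e-04, -1.85757291e-03,  4.17789744e-05,
       -6.84787317e-04, -2.21248723e-03]), 'joint_efforts': array([ 1.06113879e-03, -5.94898188e+01, -3.34929407e+01,  7.01313978e-02,
        1.83698261e-02, -3.96048199e-05]), 'tool_pos': array([0.21990797, 0.58457231, 0.21395543]), 'tcp_rot': array([-5.62136884e-01, -3.09069023e+00,  1.87333854e-03]), 'force': array([-0.206765  ,  0.14318866,  0.2761219 ]), 'torque': array([ 0.02477967, -0.01030173,  0.00980149]), 'gripper_force': 0.0, 'width': 0.09195236463866131}
```

View pics/scene0.png

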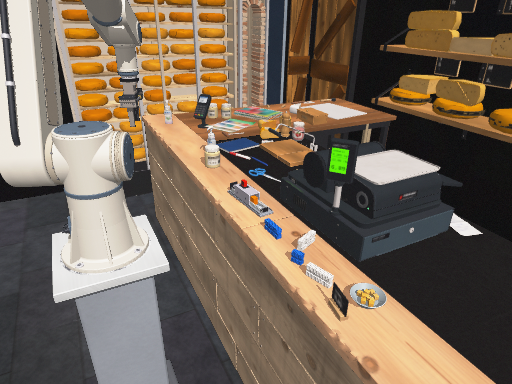

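View pics/top0.png

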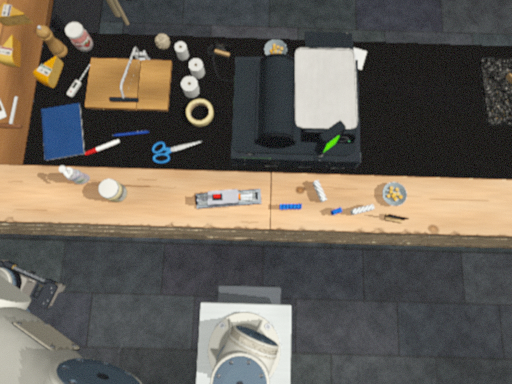

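```bash
cat >> h.py <<'E'
def cal(n):
    c=ctrl.get_calibration(n); f=192/np.tan(np.radians(c['fov_y'])/2)
    return f,c['cx'],c['cy'],np.array(c['position']),R.from_rotvec(c['attitude']).as_matrix()
def ray(n,rc):
    f,cx,cy,P,M=cal(n); r,c=rc
    return P,M@np.array([(c-cx)/f,-(r-cy)/f,-1])
def atz(n,rc,z):
    P,v=ray(n,rc); return P+v*(z-P[2])/v[2]
def cloud(n,d):
    f,cx,cy,P,M=cal(n); r,c=np.mgrid[:384,:512]
    return P+np.stack([(c-cx)/f*d,-(r-cy)/f*d,-d],-1)@M.T
def proj(n,X):
    f,cx,cy,P,M=cal(n); q=M.T@(np.array(X)-P); return [cy+f*q[1]/q[2], cx-f*q[0]/q[2]]
def proj2(n,X): return proj(n,X)
E
python3 - <<'E'
from h import *
for n in('scene','top'):
    d=np.load(n+'_d.npy'); C=cloud(n,d)
    for k,z in(('clip_strip',0),('clip_stub',0),('loader',0),('cover_grip',.068),('follower_face',.03),('stop_face',.01),('mustard_jar',0),('sample_dish',0),('price_stand',0)):
        for o in ctrl.landmark_of(n,k)[:3]:
            print(n,k,round(o['conf'],2),np.round(o['position'],1),atz(n,o['position'],z).round(4))
E
```

```text
scene clip_strip 0.92 [279.3 322.1] [ 0.5067 -0.4163  0.    ]
scene clip_strip 0.73 [233.1 267.2] [ 0.4832 -0.1453  0.    ]
scene clip_strip 0.57 [241.  306.9] [ 0.5758 -0.2421  0.    ]
scene clip_stub 0.61 [261.1 296.3] [ 0.4874 -0.3159  0.    ]
scene cover_grip 0.74 [183.6 245.9] [0.5249 0.1039 0.068 ]
scene follower_face 0.6 [198.8 258.2] [0.5435 0.0362 0.03  ]
scene stop_face 0.56 [209.8 266.2] [ 0.5477 -0.0199  0.01  ]
scene stop_face 0.56 [259.1 294.6] [ 0.4803 -0.3165  0.01  ]
scene mustard_jar 0.89 [164.1 208.7] [0.5238 0.5114 0.    ]
scene sample_dish 0.68 [301.2 368.7] [ 0.5626 -0.5386  0.    ]
scene price_stand 0.89 [312.  334.7] [ 0.4609 -0.5293  0.    ]
top clip_strip 0.64 [192.9 316.7] [ 0.5544 -0.253   0.    ]
top clip_strip 0.59 [208.6 289.3] [ 0.4919 -0.1512  0.    ]
top clip_strip 0.59 [210.4 358.2] [ 0.493  -0.4067  0.    ]
top clip_stub 0.6 [208.2 335. ] [ 0.4986 -0.3207  0.    ]
top loader 0.62 [195.  227.5] [0.5361 0.0798 0.    ]
top cover_grip 0.96 [196.2 214.1] [0.5171 0.1212 0.068 ]
top stop_face 0.57 [196.5 255. ] [ 0.5316 -0.0229  0.01  ]
top mustard_jar 0.66 [193.6 114. ] [0.5283 0.5016 0.    ]
top sample_dish 0.67 [194.3 392.1] [ 0.5578 -0.5355  0.    ]
top price_stand 0.54 [216.7 393.1] [ 0.4733 -0.5354  0.    ]
```

The scene view shows the loader near (195,248), the full blue strip at (228,272), the blue stub at (257,297), and white decoys. The top view shows the loader at (198,228) with its front to the right (-y), and the strip at (207,290).

Run:
```python
from h import *
a=cv2.imread('pics/top0.png')[180:220,185:305]; b=cv2.imread('pics/scene0.png')[170:245,220:295]
cv2.imwrite('pics/c0.png',np.vstack([cv2.resize(a,(780,260),interpolation=2),cv2.copyMakeBorder(cv2.resize(b,(330,330),interpolation=2),0,0,0,450,0)]))
for n in('scene','top'):
    im=cv2.imread(f'pics/{n}0.png').astype(int); d=np.load(n+'_d.npy'); C=cloud(n,d)
    B,G,Rr=im[...,0],im[...,1],im[...,2]
    roi=(C[...,0]>.4)&(C[...,0]<.62)&(C[...,1]>-.22)&(C[...,1]<.25)&(d>0)
    blue=roi&(B>Rr+80)&(C[...,2]>.006)
    tab=roi&(abs(C[...,2])<.012)
    print(n,'table z',np.median(C[tab][:,2]))
    P=C[blue]; top=P[P[:,2]>np.percentile(P[:,2],60)-.004]
    r=cv2.minAreaRect((P[:,:2]*1000).astype(np.float32)); print('blue',len(P),P[:,2].max(),r, 'top mean',top.mean(0))
    red=roi&(Rr>150)&(G<70)&(B<70)&(C[...,2]>.03); print('red',red.sum(),C[red].mean(0),C[red].min(0),C[red].max(0))
    l=roi&(C[...,1]>-.1)&(C[...,2]>.006); P=C[l]; print('loader',cv2.minAreaRect((P[:,:2]*1000).astype(np.float32)),P[:,2].max())
    c=roi&(C[...,1]>-.1)&(C[...,2]>.045)&(C[...,2]<.062); P=C[c]; print('cover',cv2.minAreaRect((P[:,:2]*1000).astype(np.float32)))
```

```text
scene table z 0.0003917477856898999
blue 187 0.039226136839433545 ((497.23370361328125, -153.81216430664062), (19.570993423461914, 81.6339111328125), 2.641411781311035) top mean [ 0.49629197 -0.15663928  0.03538377]
red 23 [0.5187344  0.10514857 0.07229202] [0.51042337 0.09950087 0.05900424] [0.52519195 0.11759774 0.08135095]
loader ((520.8554077148438, 73.89669036865234), (58.4229850769043, 243.225830078125), 7.632099628448486) 0.0824607874751273
cover ((521.7877197265625, 91.50830841064453), (54.70753860473633, 110.83201599121094), 4.422379493713379)
top table z -0.00039844188513837864
blue 88 0.040648756637919226 ((495.80657958984375, -150.24795532226562), (15.738636016845703, 72.87357330322266), 2.0319881439208984) top mean [ 0.49467578 -0.15168252  0.03620591]
red 23 [0.51638622 0.11219876 0.07756792] [0.51177887 0.1015235  0.05749727] [0.52403574 0.12412604 0.08181834]
loader ((516.1019287109375, 77.57056427001953), (317.82696533203125, 187.57635498046875), 80.07386016845703) 0.08762588950277816
cover ((518.973876953125, 93.65243530273438), (49.03105926513672, 108.23696899414062), 6.6559739112854)
```

View pics/c0.png

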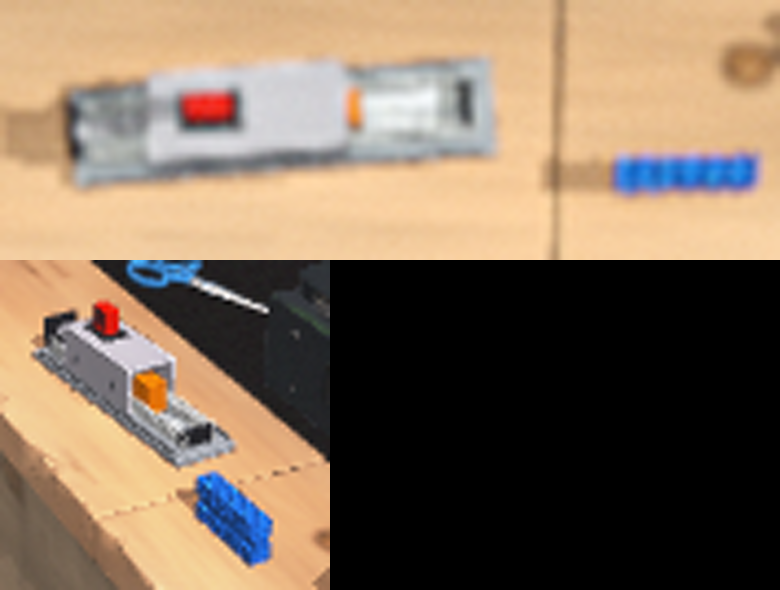

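The enlarged crop shows the cover partly open, the orange follower just showing at the cover's front edge, the channel and black stop to the right, and the strip with a small yaw. Fit: loader centre about (0.521, 0.074) with yaw about 7°, fin at (0.517, 0.109), strip at (0.495, -0.152) with yaw about 2.3°.

```bash
cat >> h.py <<'E'
def go(x,y,z,yaw):
    "row for TCP at x,y,z; tool pointing down, tool y at yaw deg from world x"
    s=ctrl.sense(); R0=R.from_rotvec(s['tcp_rot'])
    a=np.radians(yaw); ty=np.array([np.cos(a),np.sin(a),0]); tz=np.array([0,0,-1.]); 
    R1=R.from_matrix(np.stack([np.cross(ty,tz),ty,tz],1))
    w=(R0.inv()*R1).as_rotvec()/np.pi; v=R0.inv().apply(np.array([x,y,z])-s['tool_pos'])/.8
    print(np.round(np.r_[v,w],4).tolist())
def st():
    s=ctrl.sense(); M=R.from_rotvec(s['tcp_rot']).as_matrix()
    print('t',round(s['t'],2),'pos',s['tool_pos'].round(4),'F',s['force'].round(1),'w',round(s['width'],4),'gf',round(s['gripper_force'],1),'yaw',np.degrees(np.arctan2(M[1,1],M[0,1])).round(2),'tilt',M[:2,2].round(4))
E
python3 - <<'E'
from h import *
st(); go(.517,.109,.15,7)
n='top'; im=cv2.imread(f'pics/{n}0.png').astype(int); d=np.load(n+'_d.npy'); C=cloud(n,d)
m=((C[...,0]>.4)&(C[...,0]<.6)&(C[...,1]>-.08)&(C[...,1]<.23)&(d>0)&(C[...,2]>.006)&(C[...,2]<.1)).astype(np.uint8)
k,L,S,_=cv2.connectedComponentsWithStats(m); i=1+S[1:,4].argmax(); P=C[L==i]
print(cv2.minAreaRect((P[:,:2]*1000).astype(np.float32)),len(P))
E
```

```text
t 1.0 pos [0.22   0.585  0.2146] F [-0.9  0.5  0.1] w 0.0921 gf 0.0 yaw 69.39 tilt [0. 0.]
[-0.5569, -0.4262, 0.0807, 0.0, -0.0, 0.3466]
((520.82373046875, 76.12028503417969), (58.32808303833008, 239.33035278320312), 6.273644924163818) 1033
```

Emit:
{"name": "carry_out", "arguments": {"plan": [[[-0.557, -0.426, 0.08, 0, 0, 0.3466], [-0.557, -0.426, 0.08, 0, 0, 0.3466], [-0.557, -0.426, 0.08, 0, 0, 0.3466], [-0.557, -0.426, 0.08, 0, 0, 0.3466], [-0.557, -0.426, 0.08, 0, 0, 0.3466], [-0.557, -0.426, 0.08, 0, 0, 0.3466], [-0.557, -0.426, 0.08, 0, 0, 0.3466], [-0.557, -0.426, 0.08, 0, 0, 0.3466]]], "jaw": 0.0}}

```text
t: 1.67
tool_pos: [0.3962, 0.3024, 0.1769]
tcp_rot: [1.982, 2.437, 0.001]
force: [0.5, 0.7, -0.5]
width: 0.0457
gripper_force: 0.0
```

```bash
python3 -c "
from h import *
st(); go(.517,.109,.12,7)"
```

```text
t 1.67 pos [0.3962 0.3024 0.1769] F [ 0.5  0.7 -0.5] w 0.0457 gf 0.0 yaw 11.75 tilt [0.0006 0.0004]
[-0.2674, 0.0986, 0.0711, 0.0002, -0.0001, 0.0264]
```

Emit:
{"name": "carry_out", "arguments": {"plan": [[[-0.267, 0.099, 0.071, 0, 0, 0.026], [-0.267, 0.099, 0.071, 0, 0, 0.026], [-0.267, 0.099, 0.071, 0, 0, 0.026], [-0.267, 0.099, 0.071, 0, 0, 0.026], [-0.267, 0.099, 0.071, 0, 0, 0.026], [-0.267, 0.099, 0.071, 0, 0, 0.026], [-0.267, 0.099, 0.071, 0, 0, 0.026], [-0.267, 0.099, 0.071, 0, 0, 0.026]]]}}

```text
t: 2.33
tool_pos: [0.5179, 0.1106, 0.1196]
tcp_rot: [-2.076, -2.357, 0.001]
force: [-0.2, 0.0, 0.7]
width: 0.046
gripper_force: 0.0
```

```bash
python3 -c "
from h import *
st(); go(.517,.109,.062,6.8)"
```

```text
t 2.33 pos [0.5179 0.1106 0.1196] F [-0.2  0.   0.7] w 0.046 gf 0.0 yaw 7.24 tilt [-0.0008 -0.0001]
[-0.0018, -0.0013, 0.072, -0.0003, -0.0, 0.0024]
```

Emit:
{"name": "carry_out", "arguments": {"plan": [[[-0.002, -0.001, 0.03, 0, 0, 0.0024], [-0.002, -0.001, 0.055, 0, 0, 0.0024], [-0.002, -0.001, 0.065, 0, 0, 0.0024], [-0.002, -0.001, 0.072, 0, 0, 0.0024], [-0.002, -0.001, 0.072, 0, 0, 0.0024], [-0.002, -0.001, 0.072, 0, 0, 0.0024], [-0.002, -0.001, 0.072, 0, 0, 0.0024], [-0.002, -0.001, 0.072, 0, 0, 0.0024]]]}}

```text
t: 3.0
tool_pos: [0.5176, 0.1104, 0.0633]
tcp_rot: [2.081, 2.352, 0.002]
force: [1.4, 1.0, 0.4]
width: 0.0462
gripper_force: 0.0
```

Emit:
{"name": "carry_out", "arguments": {"plan": [[[0, 0, 0, 0, 0, 0], [0, 0, 0, 0, 0, 0], [0, 0, 0, 0, 0, 0], [0, 0, 0, 0, 0, 0], [0, 0, 0, 0, 0, 0], [0, 0, 0, 0, 0, 0], [0, 0, 0, 0, 0, 0], [0, 0, 0, 0, 0, 0]]], "jaw": -1, "squeeze": 20}}

```text
t: 3.67
tool_pos: [0.5189, 0.1103, 0.0627]
tcp_rot: [2.081, 2.35, 0.004]
force: [4.9, 0.1, -3.7]
width: 0.0139
gripper_force: 20.0
```

```bash
python3 -c "
from h import *
st(); s=ctrl.sense(); x,y,z=s['tool_pos']; a=np.radians(6.8); go(x-.04*np.sin(a),y+.04*np.cos(a),z,6.8)"
```

```text
t 3.67 pos [0.5189 0.1103 0.0627] F [ 4.9  0.1 -3.7] w 0.0139 gf 20.0 yaw 6.95 tilt [0.0035 0.0007]
[0.05, 0.0001, 0.0, 0.0011, -0.0001, 0.0008]
```

Emit:
{"name": "carry_out", "arguments": {"plan": [[[0.008, 0.002, 0, 0, 0, 0], [0.016, 0.002, 0, 0, 0, 0], [0.024, 0.002, 0, 0, 0, 0], [0.032, 0.002, 0, 0, 0, 0], [0.04, 0.002, 0, 0, 0, 0], [0.045, 0.002, 0, 0, 0, 0], [0.0475, 0.002, 0, 0, 0, 0], [0.0475, 0.002, 0, 0, 0, 0]]]}}

```text
t: 4.33
tool_pos: [0.5146, 0.149, 0.0627]
tcp_rot: [2.081, 2.353, 0.003]
force: [4.4, 2.6, 2.0]
width: 0.0135
gripper_force: 20.0
```

Emit:
{"name": "carry_out", "arguments": {"plan": [[[0.001, 0, 0, 0, 0, 0], [0.002, 0, 0, 0, 0, 0], [0.003, 0, 0, 0, 0, 0], [0.004, 0, 0, 0, 0, 0], [0.005, 0, 0, 0, 0, 0], [0.005, 0, 0, 0, 0, 0], [0.005, 0, 0, 0, 0, 0], [0.005, 0, 0, 0, 0, 0]]]}}

```text
t: 5.0
tool_pos: [0.5143, 0.152, 0.0627]
tcp_rot: [2.082, 2.352, 0.002]
force: [5.8, -0.4, 2.3]
width: 0.0135
gripper_force: 20.0
```

```bash
python3 -c "
from h import *
st()"
```

```text
t 5.0 pos [0.5143 0.152  0.0627] F [ 5.8 -0.4  2.3] w 0.0135 gf 20.0 yaw 6.96 tilt [0.0015 0.0004]
```

Emit:
{"name": "carry_out", "arguments": {"plan": [[[0.001, 0.002, 0, 0, 0, 0], [0.002, 0.002, 0, 0, 0, 0], [0.003, 0.002, 0, 0, 0, 0], [0.004, 0.002, 0, 0, 0, 0], [0.005, 0.002, 0, 0, 0, 0], [0.005, 0.002, 0, 0, 0, 0], [0.005, 0.002, 0, 0, 0, 0], [0.005, 0.002, 0, 0, 0, 0]]]}}

```text
t: 5.67
tool_pos: [0.5142, 0.1531, 0.0626]
tcp_rot: [2.079, 2.352, -0.006]
force: [3.0, -18.3, 10.0]
width: 0.0142
gripper_force: 20.1
```

Emit:
{"name": "carry_out", "arguments": {"plan": [[[0.001, 0, 0, 0, 0, 0], [0.002, 0, 0, 0, 0, 0], [0.003, 0, 0, 0, 0, 0], [0.004, 0, 0, 0, 0, 0], [0.005, 0, 0, 0, 0, 0], [0.005, 0, 0, 0, 0, 0], [0.005, 0, 0, 0, 0, 0], [0.005, 0, 0, 0, 0, 0]]]}}

```text
t: 6.33
tool_pos: [0.5139, 0.1553, 0.0623]
tcp_rot: [2.077, 2.352, -0.009]
force: [6.5, -28.5, 6.9]
width: 0.0137
gripper_force: 20.0
```

Emit:
{"name": "carry_out", "arguments": {"plan": [[[-0.004, 0, 0, 0, 0, 0], [-0.004, 0, 0, 0, 0, 0], [-0.004, 0, 0, 0, 0, 0], [-0.004, 0, 0, 0, 0, 0], [-0.004, 0, 0, 0, 0, 0], [-0.004, 0, 0, 0, 0, 0], [-0.004, 0, 0, 0, 0, 0], [-0.004, 0, 0, 0, 0, 0]]], "jaw": 0}}

```text
t: 7.0
tool_pos: [0.5144, 0.1571, 0.0624]
tcp_rot: [-2.082, -2.353, 0.0]
force: [-0.6, 0.5, 0.1]
width: 0.046
gripper_force: 0.0
```

Emit:
{"name": "carry_out", "arguments": {"plan": [[[0, 0, -0.03, 0, 0, 0], [0, 0, -0.07, 0, 0, 0], [0, 0, -0.11, 0, 0, 0], [0, 0, -0.12, 0, 0, 0], [0, 0, -0.12, 0, 0, 0], [0, 0, -0.12, 0, 0, 0], [0, 0, -0.12, 0, 0, 0], [0, 0, -0.12, 0, 0, 0]]]}}

```text
t: 7.67
tool_pos: [0.5134, 0.1566, 0.1567]
tcp_rot: [-2.081, -2.351, 0.004]
force: [-1.1, 0.6, -0.5]
width: 0.0462
gripper_force: 0.0
```

```bash
python3 -c "
from h import *
st(); go(.495,-.152,.12,2.5)"
```

```text
t 7.67 pos [0.5134 0.1566 0.1567] F [-1.1  0.6 -0.5] w 0.0462 gf 0.0 yaw 6.98 tilt [-0.0027 -0.0009]
[-0.3801, -0.0696, 0.0463, -0.0009, 0.0002, 0.0249]
```

Emit:
{"name": "carry_out", "arguments": {"plan": [[[-0.38, -0.07, 0.046, 0, 0, 0.025], [-0.38, -0.07, 0.046, 0, 0, 0.025], [-0.38, -0.07, 0.046, 0, 0, 0.025], [-0.38, -0.07, 0.046, 0, 0, 0.025], [-0.38, -0.07, 0.046, 0, 0, 0.025], [-0.38, -0.07, 0.046, 0, 0, 0.025], [-0.38, -0.07, 0.046, 0, 0, 0.025], [-0.38, -0.07, 0.046, 0, 0, 0.025]]]}}

```text
t: 8.33
tool_pos: [0.4944, -0.1552, 0.1199]
tcp_rot: [-2.174, -2.266, 0.003]
force: [-1.1, 0.1, -0.6]
width: 0.0462
gripper_force: 0.0
```

Run:
```python
from h import *
st()
V=[]
for n in('scene','top'):
    p,d=grab(n,n+'1.png'); C=cloud(n,d); im=p.astype(int); r,g,b=im[...,0],im[...,1],im[...,2]
    roi=(C[...,0]>.4)&(C[...,0]<.6)&(C[...,1]>-.08)&(C[...,1]<.23)&(d>0)
    o=roi&(r>170)&(g>70)&(g<170)&(b<70)&(C[...,2]>.02); P=C[o]
    print(n,'orange',len(P),P.min(0).round(3),P.max(0).round(3),P.mean(0).round(4))
    q=roi&(r>150)&(g<70)&(b<70)&(C[...,2]>.05); print('red',C[q].mean(0).round(4))
    k=roi&(p.max(2)<60)&(C[...,2]>.012)&(C[...,1]<.0); P=C[k]; print('stop',len(P),P.min(0).round(3),P.max(0).round(3),P.mean(0).round(4))
    for nm,z in(('stop_face',.01),('follower_face',.03),('cover_grip',.068)):
        for t in ctrl.landmark_of(n,nm)[:2]: print(nm,round(t['conf'],2),atz(n,t['position'],z).round(4))
    q=p[165:245,215:300] if n=='scene' else p[180:220,185:305]
    V.append(cv2.resize(q[:,:,::-1],(340,320) if n=='scene' else (780,260),interpolation=2))
V[0]=cv2.copyMakeBorder(V[0],0,0,0,440,0); cv2.imwrite('pics/c1.png',np.vstack(V))
go(.495,-.152,.02,2.5)
```

```text
t 8.33 pos [ 0.4944 -0.1552  0.1199] F [-1.1  0.1 -0.6] w 0.0462 gf 0.0 yaw 2.39 tilt [-0.0023 -0.0002]
scene orange 30 [0.517 0.027 0.022] [0.537 0.151 0.082] [0.525  0.0428 0.0361]
red [0.5136 0.1514 0.0808]
stop 19 [ 0.522 -0.035  0.014] [ 0.548 -0.025  0.025] [ 0.5362 -0.0302  0.0199]
stop_face 0.97 [ 0.5298 -0.0246  0.01  ]
follower_face 0.43 [0.5276 0.033  0.03  ]
cover_grip 0.55 [0.524  0.1666 0.068 ]
cover_grip 0.35 [ 0.4394 -0.3869  0.068 ]
top orange 23 [0.518 0.035 0.036] [0.534 0.053 0.044] [0.5256 0.0417 0.0395]
red [0.5131 0.1562 0.0793]
stop 1 [ 0.531 -0.027  0.023] [ 0.531 -0.027  0.023] [ 0.5312 -0.0265  0.0227]
stop_face 0.86 [ 0.535 -0.022  0.01 ]
stop_face 0.51 [0.5191 0.1642 0.01  ]
follower_face 0.62 [0.5133 0.1699 0.03  ]
follower_face 0.41 [0.5333 0.0385 0.03  ]
cover_grip 0.89 [0.5185 0.1559 0.068 ]
cover_grip 0.19 [ 0.5376 -0.505   0.068 ]
[-0.0021, -0.0012, 0.1268, -0.0001, -0.0001, 0.0004]
```

View pics/c1.png

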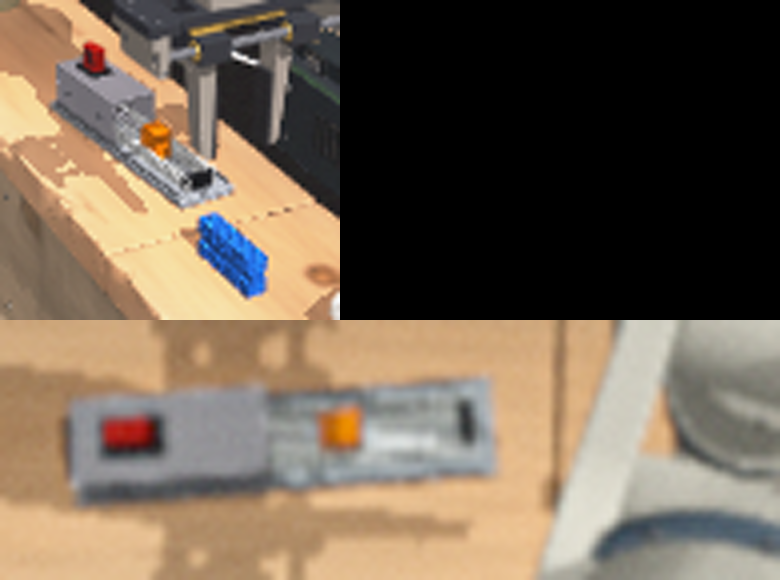

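Cover is fully open (fin at crop (128,433)), with the follower at (340,428) and the stop at (466,420). Their positions fit the model: stop face y≈-0.024, follower face y≈0.031. Now I'll grasp the strip.

Emit:
{"name": "carry_out", "arguments": {"plan": [[[-0.002, 0.001, 0.04, 0, 0, 0], [-0.002, 0.001, 0.07, 0, 0, 0], [-0.002, 0.001, 0.1, 0, 0, 0], [-0.002, 0.001, 0.115, 0, 0, 0], [-0.002, 0.001, 0.125, 0, 0, 0], [-0.002, 0.001, 0.125, 0, 0, 0], [-0.002, 0.001, 0.125, 0, 0, 0], [-0.002, 0.001, 0.125, 0, 0, 0]]]}}

```text
t: 9.4
tool_pos: [0.4976, -0.1531, 0.0225]
tcp_rot: [2.171, 2.269, 0.001]
force: [-0.4, -0.1, 0.3]
width: 0.0458
gripper_force: 0.0
```

```bash
python3 -c "
from h import *
st(); go(.4955,-.152,.02,2.5)"
```

```text
t 9.4 pos [ 0.4976 -0.1531  0.0225] F [-0.4 -0.1  0.3] w 0.0458 gf 0.0 yaw 2.51 tilt [ 0.0014 -0.0004]
[0.0015, -0.0025, 0.0032, 0.0005, 0.0002, 0.0]
```

Emit:
{"name": "carry_out", "arguments": {"plan": [[[0.0013, -0.0015, 0.0025, 0, 0, 0], [0.0013, -0.0015, 0.0025, 0, 0, 0], [0.0013, -0.0015, 0.0025, 0, 0, 0], [0.0013, -0.0015, 0.0025, 0, 0, 0], [0.0013, -0.0015, 0.0025, 0, 0, 0], [0.0013, -0.0015, 0.0025, 0, 0, 0], [0.0013, -0.0015, 0.0025, 0, 0, 0], [0.0013, -0.0015, 0.0025, 0, 0, 0]]], "jaw": -1, "squeeze": 40}}

```text
t: 10.07
tool_pos: [0.4958, -0.1523, 0.0199]
tcp_rot: [2.173, 2.269, 0.0]
force: [0.2, -0.5, 5.8]
width: 0.0173
gripper_force: 39.8
```

```bash
python3 -c "
from h import *
st()"
```

```text
t 10.07 pos [ 0.4958 -0.1523  0.0199] F [ 0.2 -0.5  5.8] w 0.0173 gf 39.8 yaw 2.48 tilt [ 0.0005 -0.0002]
```

Emit:
{"name": "carry_out", "arguments": {"plan": [[[0, 0, -0.02, 0, 0, 0], [0, 0, -0.06, 0, 0, 0], [0, 0, -0.1, 0, 0, 0], [0, 0, -0.1, 0, 0, 0], [0, 0, -0.1, 0, 0, 0], [0, 0, -0.1, 0, 0, 0], [0, 0, -0.1, 0, 0, 0], [0, 0, -0.1, 0, 0, 0]]]}}

```text
t: 10.73
tool_pos: [0.4945, -0.1519, 0.0982]
tcp_rot: [-2.171, -2.267, 0.002]
force: [0.9, -1.2, -0.5]
width: 0.0178
gripper_force: 39.8
```

```bash
python3 -c "
from h import *
st(); go(.5334,-.017,.09,6.4)"
```

```text
t 10.73 pos [ 0.4945 -0.1519  0.0982] F [ 0.9 -1.2 -0.5] w 0.0178 gf 39.8 yaw 2.48 tilt [-0.0024  0.0008]
[0.1663, 0.0559, 0.0103, -0.0008, -0.0003, -0.0218]
```

Emit:
{"name": "carry_out", "arguments": {"plan": [[[0.04, 0.014, 0.01, 0, 0, -0.022], [0.08, 0.028, 0.01, 0, 0, -0.022], [0.12, 0.042, 0.01, 0, 0, -0.022], [0.15, 0.05, 0.01, 0, 0, -0.022], [0.166, 0.056, 0.01, 0, 0, -0.022], [0.166, 0.056, 0.01, 0, 0, -0.022], [0.166, 0.056, 0.01, 0, 0, -0.022], [0.166, 0.056, 0.01, 0, 0, -0.022]]]}}

```text
t: 11.4
tool_pos: [0.5339, -0.0184, 0.0911]
tcp_rot: [-2.093, -2.342, 0.002]
force: [-0.3, -0.6, -0.4]
width: 0.0175
gripper_force: 39.8
```

Run:
```python
from h import *
st(); go(.5334,-.017,.05,6.4)
V=[]
for n in('scene','top'):
    p,d=grab(n,n+'2.png'); C=cloud(n,d); im=p.astype(int); r,g,b=im[...,0],im[...,1],im[...,2]
    roi=(C[...,0]>.4)&(C[...,0]<.6)&(C[...,1]>-.12)&(C[...,1]<.1)&(d>0)
    P=C[roi&(b>r+80)]; print(n,'blue',len(P),P.min(0).round(3),P.max(0).round(3),P.mean(0).round(4))
    q=p[165:245,215:300] if n=='scene' else p[170:220,185:305]
    V.append(cv2.resize(q[:,:,::-1],(340,320) if n=='scene' else (640,267),interpolation=2))
V[0]=cv2.copyMakeBorder(V[0],0,0,0,300,0); cv2.imwrite('pics/c2.png',np.vstack(V))
```

```text
t 11.4 pos [ 0.5339 -0.0184  0.0911] F [-0.3 -0.6 -0.4] w 0.0175 gf 39.8 yaw 6.44 tilt [-0.0012 -0.0003]
[0.0019, -0.0004, 0.0514, -0.0004, 0.0001, 0.0002]
scene blue 120 [ 0.521 -0.062  0.073] [0.548 0.019 0.165] [ 0.5333 -0.0384  0.0936]Traceback (most recent call last):
  File "<stdin>", line 7, in <module>
    return umr_minimum(a, axis, None, out, keepdims, initial, where)
ValueError: zero-size array to reduction operation minimum which has no identity
```

Emit:
{"name": "carry_out", "arguments": {"plan": [[[0.001, -0.0005, 0.01, 0, 0, 0], [0.001, -0.0005, 0.025, 0, 0, 0], [0.001, -0.0005, 0.04, 0, 0, 0], [0.001, -0.0005, 0.05, 0, 0, 0], [0.001, -0.0005, 0.0515, 0, 0, 0], [0.001, -0.0005, 0.0515, 0, 0, 0], [0.001, -0.0005, 0.0515, 0, 0, 0], [0.001, -0.0005, 0.0515, 0, 0, 0]]]}}

```text
t: 12.17
tool_pos: [0.5345, -0.017, 0.0509]
tcp_rot: [2.093, 2.342, 0.001]
force: [-0.1, -0.2, -0.4]
width: 0.0174
gripper_force: 39.8
```

Run:
```python
from h import *
st(); go(.5293,.0195,.049,6.4)
```

```text
t 12.17 pos [ 0.5345 -0.017   0.0509] F [-0.1 -0.2 -0.4] w 0.0174 gf 39.8 yaw 6.43 tilt [ 0.0009 -0.    ]
[0.046, -0.0013, 0.0024, 0.0003, 0.0, 0.0002]
```

Emit:
{"name": "carry_out", "arguments": {"plan": [[[0.008, -0.001, 0.0015, 0, 0, 0], [0.016, -0.001, 0.0015, 0, 0, 0], [0.024, -0.001, 0.0015, 0, 0, 0], [0.032, -0.001, 0.0015, 0, 0, 0], [0.04, -0.001, 0.0015, 0, 0, 0], [0.048, -0.001, 0.0015, 0, 0, 0], [0.048, -0.001, 0.0015, 0, 0, 0], [0.048, -0.001, 0.0015, 0, 0, 0]]]}}

```text
t: 12.83
tool_pos: [0.5291, 0.0216, 0.0493]
tcp_rot: [2.092, 2.343, 0.0]
force: [1.4, -4.3, 0.0]
width: 0.0175
gripper_force: 39.8
```

Run:
```python
from h import *
st(); V=[]
for n in('scene','top'):
    p,d=grab(n,n+'2.png'); C=cloud(n,d); im=p.astype(int); r,g,b=im[...,0],im[...,1],im[...,2]
    roi=(C[...,0]>.4)&(C[...,0]<.6)&(C[...,1]>-.12)&(C[...,1]<.12)&(d>0)
    for k,P in(('blue',C[roi&(b>r+80)]),('orange',C[roi&(r>170)&(g>70)&(g<170)&(b<70)&(C[...,2]>.02)])):
        if len(P): print(n,k,len(P),P.min(0).round(3),P.max(0).round(3),P.mean(0).round(4))
    q=p[165:245,215:300] if n=='scene' else p[170:220,185:305]
    V.append(cv2.resize(q[:,:,::-1],(340,320) if n=='scene' else (640,267),interpolation=2))
V[0]=cv2.copyMakeBorder(V[0],0,0,0,300,0); cv2.imwrite('pics/c2.png',np.vstack(V))
go(.5293,.0205,.03,6.4)
```

```text
t 12.83 pos [0.5291 0.0216 0.0493] F [ 1.4 -4.3  0. ] w 0.0175 gf 39.8 yaw 6.49 tilt [ 0.0005 -0.0001]
scene blue 112 [ 0.516 -0.021  0.031] [0.542 0.055 0.069] [0.5284 0.0017 0.0515]
scene orange 7 [0.515 0.005 0.039] [0.531 0.083 0.165] [0.5212 0.0656 0.058 ]
[-0.0009, 0.0002, 0.0241, 0.0001, 0.0, 0.0003]
```

View pics/c2.png

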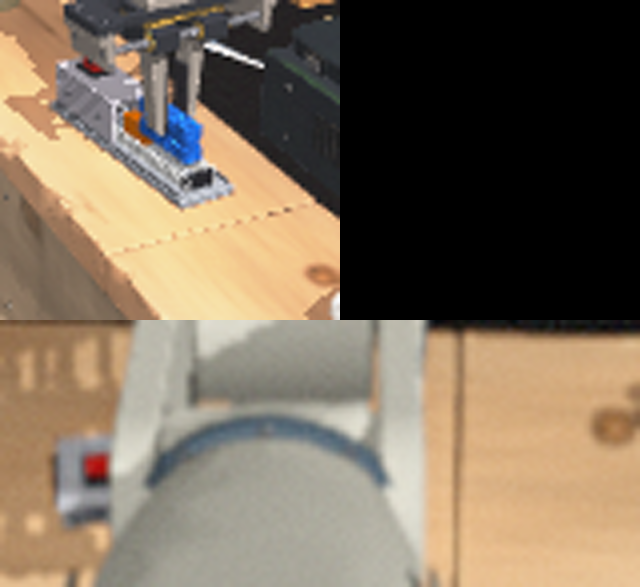

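Strip in the crop (crop (180,135)) is pushed against the orange follower (130,122) and is clear of the black stop (203,178). Lowering.

Emit:
{"name": "carry_out", "arguments": {"plan": [[[0, 0, 0.003, 0, 0, 0], [0, 0, 0.006, 0, 0, 0], [0, 0, 0.009, 0, 0, 0], [0, 0, 0.012, 0, 0, 0], [0, 0, 0.014, 0, 0, 0], [0, 0, 0.016, 0, 0, 0], [0, 0, 0.018, 0, 0, 0], [0, 0, 0.018, 0, 0, 0]]]}}

```text
t: 13.6
tool_pos: [0.5288, 0.0212, 0.0345]
tcp_rot: [-2.093, -2.342, 0.0]
force: [0.1, -3.4, -1.4]
width: 0.0176
gripper_force: 39.8
```

```bash
python3 -c "
from h import *
st()"
```

```text
t 13.6 pos [0.5288 0.0212 0.0345] F [ 0.1 -3.4 -1.4] w 0.0176 gf 39.8 yaw 6.44 tilt [-0.0003 -0.    ]
```

Inside the channel with no side force; continue to the floor.

Emit:
{"name": "carry_out", "arguments": {"plan": [[[0, 0, 0.001, 0, 0, 0], [0, 0, 0.002, 0, 0, 0], [0, 0, 0.003, 0, 0, 0], [0, 0, 0.004, 0, 0, 0], [0, 0, 0.005, 0, 0, 0], [0, 0, 0.0055, 0, 0, 0], [0, 0, 0.0055, 0, 0, 0], [0, 0, 0.0055, 0, 0, 0]]]}}

```text
t: 14.27
tool_pos: [0.5289, 0.0212, 0.0304]
tcp_rot: [-2.093, -2.343, -0.0]
force: [0.4, -4.0, -0.7]
width: 0.0177
gripper_force: 39.8
```

```bash
python3 -c "
from h import *
st()"
```

```text
t 14.27 pos [0.5289 0.0212 0.0304] F [ 0.4 -4.  -0.7] w 0.0177 gf 39.8 yaw 6.43 tilt [0. 0.]
```

Emit:
{"name": "carry_out", "arguments": {"plan": [[[0, 0, 0.001, 0, 0, 0], [-0.001, 0, 0.001, 0, 0, 0], [-0.002, 0, 0.001, 0, 0, 0], [-0.003, 0, 0.001, 0, 0, 0], [-0.004, 0, 0.001, 0, 0, 0], [-0.004, 0, 0.001, 0, 0, 0], [-0.004, 0, 0.001, 0, 0, 0], [-0.004, 0, 0.001, 0, 0, 0]]]}}

```text
t: 14.93
tool_pos: [0.5294, 0.0185, 0.0299]
tcp_rot: [-2.093, -2.342, -0.001]
force: [-1.2, 0.5, 4.8]
width: 0.0177
gripper_force: 39.8
```

```bash
python3 -c "
from h import *
st()"
```

```text
t 14.93 pos [0.5294 0.0185 0.0299] F [-1.2  0.5  4.8] w 0.0177 gf 39.8 yaw 6.42 tilt [0.0002 0.0006]
```

Floor and stop both felt. Release.

Emit:
{"name": "carry_out", "arguments": {"plan": [[[0, 0, 0, 0, 0, 0], [0, 0, 0, 0, 0, 0], [0, 0, 0, 0, 0, 0], [0, 0, 0, 0, 0, 0], [0, 0, 0, 0, 0, 0], [0, 0, 0, 0, 0, 0], [0, 0, 0, 0, 0, 0], [0, 0, 0, 0, 0, 0]]], "jaw": 0}}

```text
t: 15.6
tool_pos: [0.5293, 0.0181, 0.0296]
tcp_rot: [-2.093, -2.343, -0.0]
force: [0.2, -0.5, 0.3]
width: 0.046
gripper_force: 0.0
```

Emit:
{"name": "carry_out", "arguments": {"plan": [[[0, 0, -0.01, 0, 0, 0], [0, 0, -0.03, 0, 0, 0], [0, 0, -0.07, 0, 0, 0], [0, 0, -0.11, 0, 0, 0], [0, 0, -0.14, 0, 0, 0], [0, 0, -0.14, 0, 0, 0], [0, 0, -0.14, 0, 0, 0], [0, 0, -0.14, 0, 0, 0]]]}}

```text
t: 16.27
tool_pos: [0.5288, 0.018, 0.1414]
tcp_rot: [-2.093, -2.343, 0.0]
force: [0.0, 0.4, -0.8]
width: 0.0459
gripper_force: 0.0
```

Run:
```python
from h import *
st(); p,d=grab('scene','s3.png'); C=cloud('scene',d); im=p.astype(int); r,g,b=im[...,0],im[...,1],im[...,2]
roi=(C[...,0]>.4)&(C[...,0]<.6)&(C[...,1]>-.12)&(C[...,1]<.12)&(d>0)
P=C[roi&(b>r+80)]; print(len(P),P.min(0).round(3),P.max(0).round(3),cv2.minAreaRect((P[:,:2]*1000).astype(np.float32)))
cv2.imwrite('pics/c3.png',cv2.resize(p[165:245,215:300,::-1],(510,480),interpolation=2))
go(.5139,.155,.125,6.4)
```

```text
t 16.27 pos [0.5288 0.018  0.1414] F [ 0.   0.4 -0.8] w 0.0459 gf 0.0 yaw 6.44 tilt [-0.0003 -0.    ]
131 [ 0.519 -0.026  0.02 ] [0.547 0.055 0.049] ((529.7740478515625, 14.977046966552734), (23.90837860107422, 81.22624206542969), 12.06824016571045)
[0.1722, 0.0012, 0.0197, -0.0005, -0.0, 0.0002]
```

View pics/c3.png

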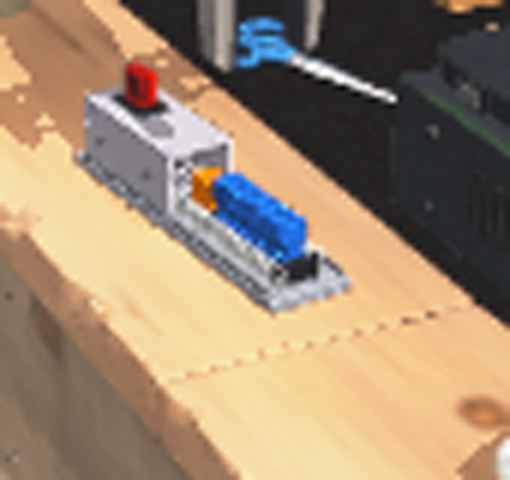

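The strip (crop (260,215)) sits level between the orange follower (205,185) and the black stop (300,262), and the cover is open. Now closing the cover.

Emit:
{"name": "carry_out", "arguments": {"plan": [[[0.05, 0.001, 0.01, 0, 0, 0], [0.1, 0.001, 0.02, 0, 0, 0], [0.14, 0.001, 0.02, 0, 0, 0], [0.16, 0.001, 0.02, 0, 0, 0], [0.172, 0.001, 0.02, 0, 0, 0], [0.172, 0.001, 0.02, 0, 0, 0], [0.172, 0.001, 0.02, 0, 0, 0], [0.172, 0.001, 0.02, 0, 0, 0]]]}}

```text
t: 16.98
tool_pos: [0.5145, 0.1538, 0.1252]
tcp_rot: [-2.094, -2.342, 0.002]
force: [-0.6, -0.3, 0.3]
width: 0.0461
gripper_force: 0.0
```

```bash
python3 -c "
from h import *
st(); go(.5139,.1545,.062,6.4)"
```

```text
t 16.98 pos [0.5145 0.1538 0.1252] F [-0.6 -0.3  0.3] w 0.0461 gf 0.0 yaw 6.41 tilt [-0.0008 -0.0006]
[0.0009, -0.0006, 0.079, -0.0003, 0.0001, 0.0001]
```

Emit:
{"name": "carry_out", "arguments": {"plan": [[[0.001, 0, 0.03, 0, 0, 0], [0.001, 0, 0.055, 0, 0, 0], [0.001, 0, 0.07, 0, 0, 0], [0.001, 0, 0.079, 0, 0, 0], [0.001, 0, 0.079, 0, 0, 0], [0.001, 0, 0.079, 0, 0, 0], [0.001, 0, 0.079, 0, 0, 0], [0.001, 0, 0.079, 0, 0, 0]]]}}

```text
t: 17.65
tool_pos: [0.5153, 0.1556, 0.0633]
tcp_rot: [2.093, 2.342, 0.002]
force: [0.5, -0.5, -0.2]
width: 0.046
gripper_force: 0.0
```

Emit:
{"name": "carry_out", "arguments": {"plan": [[[0, 0, 0, 0, 0, 0], [0, 0, 0, 0, 0, 0], [0, 0, 0, 0, 0, 0], [0, 0, 0, 0, 0, 0], [0, 0, 0, 0, 0, 0], [0, 0, 0, 0, 0, 0], [0, 0, 0, 0, 0, 0], [0, 0, 0, 0, 0, 0]]], "jaw": -1, "squeeze": 20}}

```text
t: 18.32
tool_pos: [0.514, 0.1556, 0.0624]
tcp_rot: [-2.093, -2.342, 0.001]
force: [-4.1, -0.3, 4.8]
width: 0.014
gripper_force: 20.0
```

```bash
python3 -c "
from h import *
st(); x,y,z=ctrl.sense()['tool_pos']; a=np.radians(6.4); go(x+.105*np.sin(a),y-.105*np.cos(a),z,6.4)"
```

```text
t 18.32 pos [0.514  0.1556 0.0624] F [-4.1 -0.3  4.8] w 0.014 gf 20.0 yaw 6.43 tilt [-0.001  -0.0001]
[-0.1312, -0.0001, 0.0, -0.0003, 0.0, 0.0002]
```

Emit:
{"name": "carry_out", "arguments": {"plan": [[[-0.01, 0, 0, 0, 0, 0], [-0.025, 0, 0, 0, 0, 0], [-0.045, 0, 0, 0, 0, 0], [-0.065, 0, 0, 0, 0, 0], [-0.085, 0, 0, 0, 0, 0], [-0.105, 0, 0, 0, 0, 0], [-0.12, 0, 0, 0, 0, 0], [-0.131, 0, 0, 0, 0, 0]]]}}

```text
t: 18.98
tool_pos: [0.5256, 0.0506, 0.0625]
tcp_rot: [-2.093, -2.341, 0.001]
force: [-3.5, 1.8, 7.3]
width: 0.0141
gripper_force: 20.0
```

Emit:
{"name": "carry_out", "arguments": {"plan": [[[-0.002, 0, 0, 0, 0, 0], [-0.004, 0, 0, 0, 0, 0], [-0.006, 0, 0, 0, 0, 0], [-0.008, 0, 0, 0, 0, 0], [-0.01, 0, 0, 0, 0, 0], [-0.011, 0, 0, 0, 0, 0], [-0.011, 0, 0, 0, 0, 0], [-0.011, 0, 0, 0, 0, 0]]]}}

```text
t: 19.65
tool_pos: [0.5263, 0.0441, 0.0625]
tcp_rot: [-2.093, -2.34, -0.0]
force: [-5.5, 8.8, 8.0]
width: 0.0138
gripper_force: 20.0
```

```bash
python3 -c "
from h import *
st()"
```

```text
t 19.65 pos [0.5263 0.0441 0.0625] F [-5.5  8.8  8. ] w 0.0138 gf 20.0 yaw 6.38 tilt [-0.0019  0.002 ]
```

Emit:
{"name": "carry_out", "arguments": {"plan": [[[-0.001, 0, 0, 0, 0, 0], [-0.002, 0, 0, 0, 0, 0], [-0.003, 0, 0, 0, 0, 0], [-0.003, 0, 0, 0, 0, 0], [-0.003, 0, 0, 0, 0, 0], [-0.003, 0, 0, 0, 0, 0], [-0.003, 0, 0, 0, 0, 0], [-0.003, 0, 0, 0, 0, 0]]]}}

```text
t: 20.32
tool_pos: [0.5263, 0.0437, 0.0625]
tcp_rot: [-2.092, -2.337, -0.003]
force: [-6.2, 21.9, 7.3]
width: 0.014
gripper_force: 20.0
```

Emit:
{"name": "carry_out", "arguments": {"plan": [[[0, 0, 0, 0, 0, 0], [0, 0, 0, 0, 0, 0], [0, 0, 0, 0, 0, 0], [0, 0, 0, 0, 0, 0], [0, 0, 0, 0, 0, 0], [0, 0, 0, 0, 0, 0], [0, 0, 0, 0, 0, 0], [0, 0, 0, 0, 0, 0]]], "jaw": 0}}

```text
t: 20.98
tool_pos: [0.5276, 0.0403, 0.0624]
tcp_rot: [2.093, 2.342, -0.0]
force: [0.4, 0.3, -0.6]
width: 0.0462
gripper_force: 0.0
```

Emit:
{"name": "carry_out", "arguments": {"plan": [[[0, 0, -0.02, 0, 0, 0], [0, 0, -0.06, 0, 0, 0], [0, 0, -0.1, 0, 0, 0], [0, 0, -0.14, 0, 0, 0], [0, 0, -0.15, 0, 0, 0], [0, 0, -0.15, 0, 0, 0], [0, 0, -0.15, 0, 0, 0], [0, 0, -0.15, 0, 0, 0]]]}}

```text
t: 21.65
tool_pos: [0.5265, 0.0403, 0.1808]
tcp_rot: [-2.092, -2.341, 0.003]
force: [0.3, -0.1, -0.7]
width: 0.0459
gripper_force: 0.0
```

Run:
```python
from h import *
st(); p,d=grab('scene','s4.png'); C=cloud('scene',d); im=p.astype(int); r,g,b=im[...,0],im[...,1],im[...,2]
roi=(C[...,0]>.4)&(C[...,0]<.6)&(C[...,1]>-.12)&(C[...,1]<.2)&(d>0)
print('red',C[roi&(r>150)&(g<70)&(b<70)&(C[...,2]>.05)].mean(0).round(4))
cv2.imwrite('pics/c4.png',cv2.resize(p[165:245,215:300,::-1],(510,480),interpolation=2))
```

```text
t 21.65 pos [0.5265 0.0403 0.1808] F [ 0.3 -0.1 -0.7] w 0.0459 gf 0.0 yaw 6.43 tilt [-0.0023 -0.0002]
red [0.5261 0.0358 0.0729]
```

View pics/c4.png

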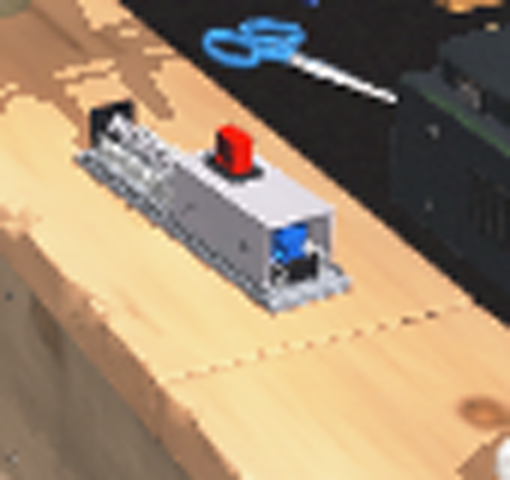

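The cover is fully forward (fin at crop (235,150)). The strip's end shows at (290,240), just behind the black stop, and the gripper is clear.

```bash
python3 -c "
from h import *
print(ctrl.hand_in())"
```

```text
the job is handed in; nothing more can be done
None
```

I loaded the full blue strip between the follower and the front stop, closed the cover fully over it, and handed the job in at about 22 s; the verdict wasn't reported back.

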